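Lay the coffee tray for two

TASK

Lay the coffee tray for two: stand the green sugar pot on the tray midway between the two saucers with its lid on, stand the steel milk jug on the tray directly behind the sugar pot (on the side away from the robot), and stand each coloured cup in the middle of the saucer of its own colour. Set the crockery down without dropping it, leave the saucers where they are on the tray, and do not disturb the white cup and the jam jar.

Things in the scene. Friction and masses are not known exactly. Their poses are not given: they have to be found in the camera images.
- tray: Fixed wooden tray, 220 mm (x, front to back) by 360 mm (y); origin: centre of its underside, on the worktop; x points to its far side, away from the robot, y to its left end. Floor top 6 mm, rim (8 mm thick) top 16 mm above the worktop; bar handles at y = +-178 mm rise to 38 mm. The saucers stand near its front, at about x = -35, y = +-100 mm (either colour on the left).
- blue_saucer: Blue round saucer, loose, on the tray: 110 mm across, 14 mm high at its rim, with a flat middle of 60 mm diameter, 5 mm above its underside. Origin: centre of its underside (6 mm above the worktop).
- red_saucer: Red round saucer, same shape as the blue one, loose, on the tray. Origin: centre of its underside.
- blue_cup: Blue espresso cup standing on the worktop: 56 mm high, foot 34 mm across, walls widening from 55 mm across at 16 mm height to 60 mm at the rim, about 0.14 kg. One ear handle in the -x direction of its frame, from 20 to 45 mm height, reaching 48 mm from the axis. Origin: centre of its underside, z up. Grip it across its y axis.
- red_cup: Red espresso cup, same shape, frame and handle as the blue one.
- sugar_pot: Green round sugar pot without handle, open at the top: straight walls 54 mm across outside, 45 mm inside, 58 mm high, about 0.18 kg. Origin: centre of its underside, z up.
- pot_lid: Green lid of the sugar pot, lying right way up on the worktop: disc 54 mm across, 5 mm thick; under it a plug 35 mm across, 5 mm deep, that goes inside the pot's mouth; on top a wooden knob 18 mm across, from 12 to 32 mm above the origin. About 0.06 kg. Origin: centre of the plug's underside, z up. Seated, its origin is 53 mm above the pot's origin.
- milk_jug: Small stainless steel milk jug: straight body 60 mm across up to 44 mm height, drawn in to 52 mm at the rim, 70 mm high, about 0.17 kg; ear handle in the -x direction of its frame, from 20 to 56 mm height, reaching 55 mm from the axis; pouring lip at +x. Origin: centre of its underside, z up. Grip it across its y axis.
- white_cup: Bystander: white espresso cup, same shape and frame as the coloured ones, standing on the worktop among the things. It stays where it is.
- jam_jar: Bystander: closed amber jam jar with paper label and brass-coloured cap, 54 mm across, 68 mm high, standing on the worktop among the things. Origin: centre of its underside. It stays where it is.
Mind the look-alikes: they are no part of the job. Leave any yellow look-alike of the blue_saucer alone. Of the things that look like the red_cup, the smaller one is meant.

How it is judged:
By the outcome, as a careful person would: the job done as asked, in the order asked, and still so for the second after the job is handed in, with the robot touching nothing.
It also fails if it takes over 122 s, if anything falls off the work surface, if the arm or the gripper's body presses on something with over 40 N, if the wrist force passes 120 N, or if a joint passes its speed limit or range.

ROBOT

A 7-joint arm with a two-finger parallel gripper is mounted at the origin on the work surface. World frame = base frame: x ahead of the robot, y to its left, z up, the work surface at z = 0. Lengths are in mm, angles in rad, forces in N, time in s.
With the tool pointing down it reaches from about 400 to 875 mm from the base axis. Payload 19.3 kg.
Tool frame: the origin (TCP) lies at the very end of the fingers, on their centre line; the grasp point (between the pads) lies 19 mm behind it (grip_point_offset is the z of the grasp point in the tool frame, in mm); z points along the fingers, y is the line along which they close (so a half turn about z gives the same grasp; the last joint's range is limited). The gripper opens to 85 mm and grips with 20 to 120 N. Pads are 22 mm wide; open, the fingers measure 114 mm over their backs; the gripper's body (76 mm by 85 mm) begins 54 mm behind the grasp point. The pads swing forward as they close: fully open they stand 13 mm farther back than shut.
Start: joints at [1.156, 0.521, -0.036, 1.599, 0.021, 1.021, -0.113], TCP at [211.227, -588.216, 231.291] pointing down, gripper open.
Joint ranges: [-2.91, 2.91], [-0.3, 2.13], [-1.5, 1.42], [0.17, 2.43], [-1.26, 4.41], [0.16, 1.93], [-2.52, 2.52]. Speed limits (rad/s): [1.89, 1.89, 2.39, 2.39, 3.01, 3.01, 3.01].

INTERFACE

Orientations are given as a 3x3 rotation matrix whose columns are the frame's x, y, z axes.
In Python, from workcell import movep, movel, goto_joints, open_gripper, clamp, wait, inverse_kinematics, read_state, camera, PlanningError, finish_job, grip_point_offset gives the robot as it stands. Calls block until the motion is done:
- movep(position, orientation): joint-space move of the TCP to a pose.
- movel(position, frame=None, max_speed=150, guard=None): straight line of the TCP; frame=None keeps the orientation; max_speed is the mean speed in mm/s. With guard (N) it stops when the force on the tool has changed by that much, and returns True; else False.
- goto_joints(angles): joint-space move.
- open_gripper() and clamp(): open the fingers fully, or close them until they stop; the grip force is fixed at half the most.
- wait(seconds).
- inverse_kinematics(position, orientation): joint angles nearest the present ones, or None.
- read_state(): the state.
- camera(name): name is "scene" or "top" or "wrist"; returns a dict with "image" (420x560x3 uint8, blue, green, red), "range_z" (420x560 float32, mm along the optical axis (not along the pixel's ray), 0 where there is no reading), "fx", "fy", "cx", "cy" (pixels), "dist_coeffs" ([k1, k2, p1, p2, k3] as OpenCV has them; the pictures are not rectified), "cam_to_world" (4x4, takes a point from camera to world coordinates). Camera axes: x right, y up, looking along -z (the intrinsics and any distortion apply to the point x, -y, -z); pixel columns grow to the right and rows downward; lengths in mm; the calibration is good to about 2 mm. A picture is of the moment at which its call begins.
A pose or a line that the arm cannot do raises PlanningError and nothing moves.
- finish_job(): hands the job in; it is judged then, once.
The state is a dict: "time": time; "qpos": joint angles; "qvel": joint speeds; "joint_efforts": joint torques, N m; "eef_pos": TCP position; "tool_rot": TCP orientation; "ft_force": force on the tool from outside, world axes, zero at the start; "torque": the same for the moment, N m; "finger_gap": finger opening in mm; "gripper_force": force on a finger pad.
Only numpy, scipy, OpenCV 4.12 (cv2) and the standard library are available. Lean on these libraries where they do the work, as an engineer would, in place of code of your own. Each camera call takes 0.05 s, during which the arm holds its last target. There are 200 camera calls.

## Working session

There is one attempt and no reset: what is moved stays moved. The work goes in short steps, each a Python script; the robot and the scene stay as the last script left them, time stands still between calls to the robot, and variables do not carry over. Pictures are saved under pics/ and viewed, at most 14 in all, crops included, and the job is handed in when it is done.

```bash
mkdir -p pics; ls; python3 - <<'E'
from workcell import *
import cv2,numpy as np
for n in("top","scene"):
    c=camera(n); cv2.imwrite(f"pics/{n}0.png",c["image"]); np.savez(f"pics/{n}0.npz",**{k:np.array(v) for k,v in c.items()})
    print(n,c["fx"],c["cx"],c["cy"],c["dist_coeffs"],np.round(c["cam_to_world"],3).tolist())
print(read_state()["time"],grip_point_offset)
E
```

```text
pics
top 458.83172482378205 271.70210086438124 209.99712572229822 [0.02984985 0.         0.         0.         0.        ] [[-0.027, 0.991, -0.129, 381.944], [-1.0, -0.028, -0.004, 36.094], [-0.007, 0.129, 0.992, 1177.18], [0.0, 0.0, 0.0, 1.0]]
scene 476.5138567236911 279.6498143442599 201.37714115644246 [-0.08687431  0.          0.          0.          0.        ] [[-0.129, -0.743, 0.657, 1415.907], [0.992, -0.101, 0.08, 134.334], [0.007, 0.662, 0.75, 1075.901], [0.0, 0.0, 0.0, 1.0]]
0.1 -18.700000000000003
```

View pics/top0.png

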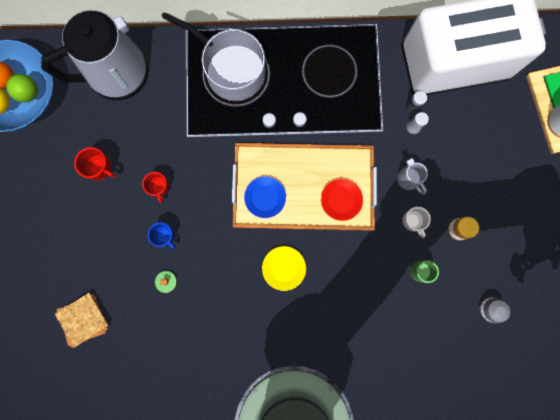

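View pics/scene0.png

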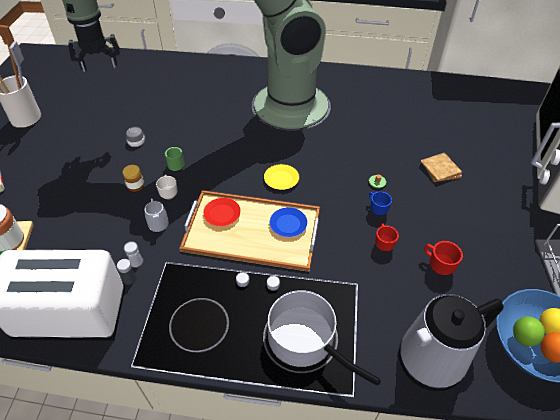

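The top view (up = +x, left = +y) shows:

| Object | Pixel |
|---|---|
| Tray | (304,187) |
| Blue saucer | (265,197) |
| Red saucer | (342,199) |
| Small red cup | (155,184) |
| Big red mug (look-alike) | (91,163) |
| Blue cup | (161,235) |
| Lid | (165,281) |
| Jug | (413,176) |
| White cup | (417,220) |
| Jam jar | (465,228) |
| Pot | (425,271) |

Next I'll measure them by depth.

```bash
cat > lib.py <<'E'
import cv2,numpy as np
from scipy.optimize import least_squares
def cloud(c):
    K=np.array([[c["fx"],0,c["cx"]],[0,c["fy"],c["cy"]],[0,0,1]],float)
    h,w=c["range_z"].shape
    uv=np.stack(np.meshgrid(np.arange(w),np.arange(h)),-1).reshape(-1,1,2).astype(np.float64)
    n=cv2.undistortPoints(uv,K,np.array(c["dist_coeffs"],float)).reshape(h,w,2)
    z=c["range_z"].astype(float)
    P=np.stack([n[...,0]*z,-n[...,1]*z,-z],-1); T=np.array(c["cam_to_world"])
    W=P@T[:3,:3].T+T[:3,3]; W[z<=0]=np.nan
    return W
def circ(p,r=None):
    f=lambda q:np.hypot(p[:,0]-q[0],p[:,1]-q[1])-(q[2] if r is None else r)
    x0=[*((p.max(0)+p.min(0))/2)[:2],25]
    return least_squares(f,x0,loss="soft_l1").x
E
python3 - <<'E'
import numpy as np,cv2
from lib import *
px={"tray":(304,160),"bs":(265,197),"rs":(342,199),"rc":(152,184),"bc":(159,235),"lid":(165,281),"jug":(412,176),"wc":(415,219),"jam":(464,228),"pot":(425,271),"grey":(495,310),"mug":(91,163)}
cs={n:dict(np.load(f"pics/{n}0.npz")) for n in("top","scene")}
W={n:cloud(c) for n,c in cs.items()}
for k,(u,v) in px.items():
    w=W["top"][v-3:v+4,u-3:u+4].reshape(-1,3); ctr=np.nanmedian(w,0)
    print(k,"px",np.round(ctr,0),end=" ")
    for n in W:
        P=W[n].reshape(-1,3); d=np.hypot(*(P[:,:2]-ctr[:2]).T)
        Q=P[(d<75 if k=='mug' else d<52)&(P[:,2]>12)]
        if len(Q)<5: continue
        zt=np.percentile(Q[:,2],97); R=Q[(Q[:,2]>zt-8)]
        print(n,len(Q),"ztop %.0f"%zt,"rim bbox",np.round(R.min(0)[:2]),np.round(R.max(0)[:2]),"circ",np.round(circ(R),1),end=" | ")
    print()
# saucers & tray by colour
for n in W:
    hsv=cv2.cvtColor(cs[n]["image"],cv2.COLOR_BGR2HSV)
    for k in("bs","rs"):
        u,v=px[k];c0=W["top"][v,u]
        P=W[n];m=(np.hypot(P[...,0]-c0[0],P[...,1]-c0[1])<75)&(hsv[...,1]>150)
        m&=(abs(hsv[...,0].astype(int)-115)<15) if k=="bs" else ((hsv[...,0]<6)|(hsv[...,0]>172))
        m=cv2.morphologyEx(m.astype(np.uint8),cv2.MORPH_OPEN,np.ones((3,3)))>0
        Q=P[m];print(n,k,len(Q),"mean",Q.mean(0).round(1),"bboxc",((Q.max(0)+Q.min(0))/2).round(1),(Q.max(0)-Q.min(0)).round(0))
    P=W[n];print(n,"table z",[P[v,u].round(1).tolist() for u,v in ([(100,240),(300,300),(380,230)] if n=="top" else [(240,150),(150,210)])])
    for s,b in(("top",[(230,40),(370,240)]),("scene",[(188,180),(325,275)])):
        if s==n:
            (u0,v0),(u1,v1)=b
            m=(P[...,2]>2.5)&(P[...,2]<60)&(hsv[...,2]>40); mm=np.zeros_like(m); mm[140 if s=="top" else v0:235 if s=="top" else v1,u0-5:u1+12]=1
            m&=mm; q=P[m][:,:2].astype(np.float32); print(n,"tray rect",cv2.minAreaRect(q))
# crops
im=cs["top"]["image"]
a=cv2.resize(im[150:300,70:215],None,fx=2.7,fy=2.7,interpolation=cv2.INTER_CUBIC)
b=cv2.resize(im[150:300,375:520],None,fx=2.7,fy=2.7,interpolation=cv2.INTER_CUBIC)
cv2.imwrite("pics/crop1.png",np.hstack([a,b]))
E
```

```text
tray px [664. -47.   5.] top 86 ztop 21 rim bbox [663. -89.] [705.  -5.] circ [465.5 -42.  236.1] | scene 113 ztop 20 rim bbox [613. -91.] [705. -10.] circ [665.8 -44.6  39.3] | 
bs px [568.  57.  10.] top 757 ztop 21 rim bbox [517.   5.] [619. 108.] circ [567.9  57.1  45.2] | scene 640 ztop 23 rim bbox [516.   6.] [618. 108.] circ [566.9  55.9  44.9] | 
rs px [ 557. -141.   10.] top 711 ztop 21 rim bbox [ 507. -191.] [609. -89.] circ [ 556.3 -139.3   45.8] | scene 590 ztop 23 rim bbox [ 506. -192.] [608. -90.] circ [ 555.4 -140.8   45. ] | 
rc px [611. 348.   9.] top 348 ztop 59 rim bbox [567. 301.] [633. 359.] circ [604.  330.   27.8] | scene 430 ztop 60 rim bbox [570. 300.] [634. 357.] circ [602.5 328.6  27.6] | 
bc px [478. 330.   7.] top 318 ztop 58 rim bbox [447. 288.] [504. 345.] circ [475.1 316.1  27.7] | scene 410 ztop 60 rim bbox [442. 285.] [504. 344.] circ [475.7 315.   27.6] | 
lid px [362. 308.  30.] top 90 ztop 34 rim bbox [352. 304.] [367. 321.] circ [359.7 312.    6.3] | scene 107 ztop 35 rim bbox [346. 304.] [369. 320.] circ [358.7 311.5   7.3] | 
jug px [ 614. -326
[... 1145 characters left out ...]
bs 1302 mean [568.3  57.2  13.5] bboxc [567.5  56.7  13.8] [105. 103.  22.]
top rs 1325 mean [ 556.6 -139.1   13.2] bboxc [ 556.5 -138.2   15.3] [104. 101.  22.]
top table z [[469.8, 479.6, 6.8], [304.8, -24.6, -0.3], [475.6, -235.3, 1.9]]
top tray rect ((594.4574584960938, -42.14134216308594), (407.4599304199219, 248.1011199951172), 88.37679290771484)
scene bs 854 mean [560.7  55.   15.8] bboxc [564.3  55.4  17.7] [107. 104.  21.]
scene rs 805 mean [ 548.6 -141.7   15.7] bboxc [ 553.2 -140.    16.3] [110. 106.  19.]
scene table z [[261.8, -141.4, -2.7], [588.8, -341.3, 37.2]]
scene tray rect ((573.3666381835938, -18.77667236328125), (362.0215759277344, 456.5488586425781), 7.736509799957275)
```

View pics/crop1.png

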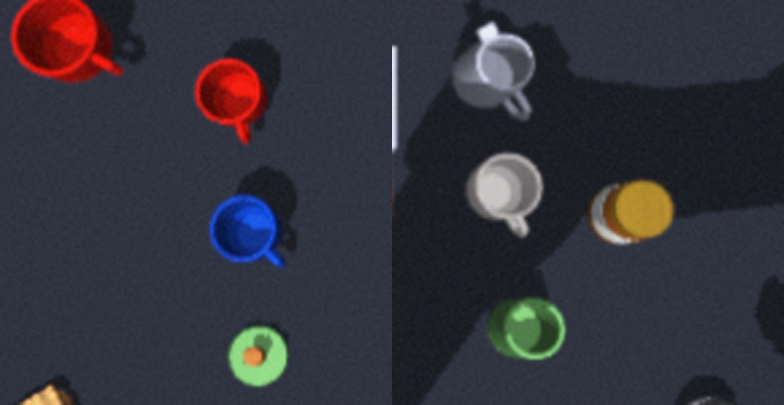

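The crop confirms the handle directions, roughly toward −x/−y for both cups and the jug. Now I'll take the handle and tray yaws from the cloud and check that all the poses are reachable.

```bash
cat > geo.py <<'E'
import numpy as np
C=dict(rc=(603.3,329.3),bc=(475.4,315.5),jug=(609.4,-317.2),pot=(368.4,-330.5),lid=(359.2,311.8),bs=(567.4,56.5),rs=(556,-140.2))
def down(yaw):
    c,s=np.cos(yaw),np.sin(yaw)
    return np.array([[c,s,0],[s,-c,0],[0,0,-1.]])   # tool y across yaw's y axis
E
python3 - <<'E'
import numpy as np,cv2
from lib import *; from geo import *
from workcell import *
cs={n:dict(np.load(f"pics/{n}0.npz")) for n in("top","scene")}
A=[]
for n,c in cs.items():
    P=cloud(c); hsv=cv2.cvtColor(c["image"],cv2.COLOR_BGR2HSV)
    for k,(r0,r1) in dict(rc=(35,55),bc=(35,55),jug=(37,62)).items():
        q=P-[*C[k],0]; r=np.hypot(q[...,0],q[...,1]); m=(r>r0)&(r<r1)&(q[...,2]>15)&(q[...,2]<62)
        a=q[m]; print(n,k,m.sum(),"yaw",np.round(np.arctan2(-np.median(a[:,1]),-np.median(a[:,0])),3),np.median(a,0).round(0),a.std(0).round(0))
    # tray wood: hue orange/yellow
    h=hsv[...,0]; m=(h>5)&(h<25)&(hsv[...,1]>60)&(hsv[...,2]>60)&(abs(P[...,1]+42)<200)&(abs(P[...,0]-595)<140)&(P[...,2]>2)&(P[...,2]<30)
    m=cv2.morphologyEx(m.astype(np.uint8),cv2.MORPH_OPEN,np.ones((3,3)))>0
    print(n,"tray",cv2.minAreaRect(P[m][:,:2].astype(np.float32)))
d=np.subtract(C["bs"],C["rs"]);print("saucer yaw",np.arctan2(-d[0],d[1]),np.hypot(*d))
for k,v in C.items():
    for y in (-1.57,-.8,0,.36,.83,1.57):
        q=[inverse_kinematics([*v,z],down(y+f)) for z in(20,180) for f in(0,np.pi)]
        print(k,y,[None if x is None else round(float(x[6]),2) for x in q])
E
```

```text
top rc 20 yaw 0.286 [-39. -11.  44.] [3. 2. 8.]
top bc 17 yaw 0.753 [-31. -29.  45.] [3. 3. 6.]
top jug 38 yaw 0.452 [-40. -19.  47.] [ 4.  2. 14.]
top tray ((596.110595703125, -43.09959411621094), (359.5700988769531, 226.03944396972656), 87.07891082763672)
scene rc 6 yaw 0.305 [-40. -13.  48.] [2. 2. 4.]
scene bc 22 yaw 0.745 [-32. -29.  37.] [3. 3. 9.]
scene jug 5 yaw 0.471 [-41. -21.  61.] [3. 2. 2.]
scene tray ((587.3634033203125, -47.20880126953125), (364.8319396972656, 237.84188842773438), 87.18690490722656)
saucer yaw -0.05789151869584977 197.0300738466085
rc -1.57 [1.8, -1.05, 1.92, -1.13]
rc -0.8 [-2.52, -0.27, -2.34, -0.34]
rc 0 [-2.36, 0.51, -2.47, 0.41]
rc 0.36 [-2.07, 0.65, -2.14, 0.79]
rc 0.83 [-1.7, 1.12, -1.73, 1.18]
rc 1.57 [-1.05, 1.8, -1.13, 1.92]
bc -1.57 [1.52, -1.32, 1.73, -1.31]
bc -0.8 [-2.38, -0.56, -2.37, -0.64]
bc 0 [-2.5, 0.2, -2.16, 0.16]
bc 0.36 [-2.34, 0.38, -2.42, 0.64]
bc 0.83 [-1.92, 0.85, -1.93, 1.11]
bc 1.57 [-1.33, 1.52, -1.31, 1.73]
jug -1.57 [-2.43, 0.16, -2.51, 0.2]
jug -0.8 [-1.82, 0.81, -1.88, 0.87]
jug 0 [-1.18, 1.48, -1.19, 1.58]
jug 0.36 [
[... 247 characters left out ...]
 [-0.31, -2.51, -0.24, -2.5]
pot 1.57 [0.29, -2.11, 0.41, -2.33]
lid -1.57 [1.23, -1.75, 1.59, -1.42]
lid -0.8 [2.0, -1.01, 2.36, -0.65]
lid 0 [-2.13, -0.24, -2.32, 0.15]
lid 0.36 [-2.51, 0.09, -2.07, 0.51]
lid 0.83 [-2.33, 0.56, -2.28, 0.98]
lid 1.57 [-1.75, 1.23, -1.42, 1.58]
bs -1.57 [-2.52, -0.65, -2.52, -0.54]
bs -0.8 [-2.46, -0.03, -2.49, 0.14]
bs 0 [-1.88, 0.66, -1.96, 0.88]
bs 0.36 [-1.6, 0.87, -1.64, 1.12]
bs 0.83 [-1.22, 1.26, -1.21, 1.48]
bs 1.57 [-0.65, -2.52, -0.54, -2.52]
rs -1.57 [-2.51, -0.28, -2.48, -0.14]
rs -0.8 [-2.06, 0.39, -2.19, 0.54]
rs 0 [-1.52, 1.1, -1.51, 1.29]
rs 0.36 [-1.26, 1.15, -1.2, 1.36]
rs 0.83 [-0.89, 1.62, -0.79, 1.83]
rs 1.57 [-0.28, -2.51, -0.14, -2.48]
```

```bash
cat > act.py <<'E'
from workcell import *
from geo import *
from lib import *
UP=170
TY=-0.052
ex=np.array([np.cos(TY),np.sin(TY)])
MID=(np.array(C["bs"])+np.array(C["rs"]))/2
def say(t):
    s=read_state(); print(t,"t=%.1f"%s["time"],"gap %.1f"%s["finger_gap"],"F",np.round(s["ft_force"],1),"tcp",np.round(s["eef_pos"],1),"j7 %.2f"%s["qpos"][6])
def pick(xy,yaw,tcp):
    R=down(yaw); movep([*xy,UP],R); movel([*xy,tcp],max_speed=150); clamp(); say("gripped")
    movel([*xy,UP+tcp],max_speed=200); say("lifted")
def place(xy,yaw,tcp,surf,guard=5):
    R=down(yaw); z=tcp+surf
    movep([*xy,UP+tcp],R); movel([*xy,z+6],max_speed=150)
    hit=movel([*xy,z-2],max_speed=15,guard=guard); say(f"down hit={hit} want z {z:.1f}")
    open_gripper(); movel([*xy,UP+30],max_speed=150); say("released")
def snap(n,f):
    c=camera(n); cv2.imwrite(f"pics/{f}.png",c["image"]); np.savez(f"pics/{f}.npz",**{k:np.array(v) for k,v in c.items()}); return c
E
python3 - <<'E'
from act import *
pick(C["pot"],1.52,19.3)
place(MID,1.52,19.3,6)
movep([*C["lid"],UP],down(.36)); say("over lid")
snap("top","top1");snap("wrist","wr1")
E
```

```text
gripped t=2.8 gap 51.9 F [-2.8  2.2 14.6] tcp [ 368.6 -330.8   20.1] j7 0.22
lifted t=3.8 gap 51.9 F [-0.2 -0.4 -2.2] tcp [ 368.  -330.2  188.4] j7 0.37
down hit=True want z 25.3 t=6.8 gap 52.1 F [-3.1 -0.3 12.2] tcp [561.9 -41.9  26.1] j7 -0.45
released t=8.5 gap 85.3 F [ 0.4  0.  -0.3] tcp [561.3 -41.8 199.2] j7 -0.32
over lid t=10.3 gap 85.3 F [0.2 0.3 0. ] tcp [359.7 311.4 169.9] j7 -2.22
```

```bash
python3 - <<'E'
from act import *
c=dict(np.load("pics/top1.npz"));P=cloud(c)
def rim(k,xy,zlo,zhi,r):
    d=np.hypot(P[...,0]-xy[0],P[...,1]-xy[1]);m=(d<r)&(P[...,2]>zlo)&(P[...,2]<zhi);q=P[m];print(k,m.sum(),circ(q).round(1),q[:,2].max().round(0))
rim("pot",MID,58,72,40); rim("bs",C["bs"],14,30,60); rim("rs",C["rs"],14,30,60)
rim("pot0 lid",C["lid"],24,40,30)
print("MID",MID)
w=dict(np.load("pics/wr1.npz")); Pw=cloud(w)
d=np.hypot(Pw[...,0]-C["lid"][0],Pw[...,1]-C["lid"][1])
for lo,hi,r in((24,45,20),(5,14,40)):
    m=(d<r)&(Pw[...,2]>lo)&(Pw[...,2]<hi);q=Pw[m]; print("wrist lid",lo,m.sum(), q.mean(0).round(1),((q.max(0)+q.min(0))/2).round(1),(q.max(0)-q.min(0)).round(1)) if m.sum() else print("none")
t=c["image"][140:240,220:400]; cv2.imwrite("pics/v1.png",np.vstack([cv2.resize(t,(540,300)),cv2.resize(w["image"],(540,300))]))
E
```

```text
pot 123 [563.4 -40.9  24.7] 69.0
bs 655 [568.   57.9  47.4] 25.0
rs 630 [ 555.4 -137.6   48.1] 25.0
pot0 lid 24 [-42492.5 -12029.7  44591. ] 35.0
MID [561.7  -41.85]
wrist lid 24 340 [359.3 311.1  31. ] [358.6 310.9  28.8] [17.5 17.1  9.7]
wrist lid 5 2117 [360.  311.3   9.7] [358.2 310.9   9.7] [53.5 53.2  8.5]
```

View pics/v1.png

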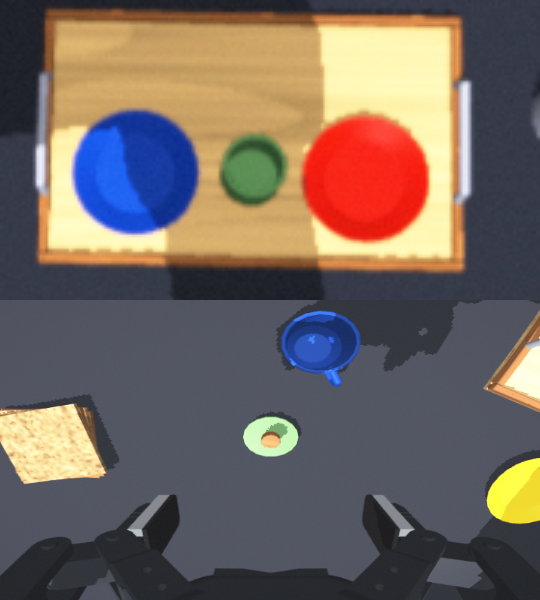

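The pot stands upright between the saucers (pot at about (253,170) in the top half), and the lid lies undisturbed at (270,437) in the wrist half. The lid comes next, with a look at each stage.

```bash
python3 - <<'E'
from act import *
pick((358.9,311.2),.36,13)
xy=(562.6,-41.5); R=down(.36)
movep([*xy,UP],R); movel([*xy,80],max_speed=150)
snap("wrist","wr2"); snap("scene","sc2"); say("above pot")
a=cv2.imread("pics/wr2.png"); b=cv2.imread("pics/sc2.png")[160:280,180:330]
cv2.imwrite("pics/v2.png",np.hstack([cv2.resize(a,(400,300)),cv2.resize(b,(375,300))]))
E
```

```text
gripped t=12.4 gap 15.8 F [-1.6 -2.   9.3] tcp [359.  311.3  13.3] j7 -2.36
lifted t=13.4 gap 15.5 F [-0.4 -0.9 -0.6] tcp [358.5 310.8 182.1] j7 -2.21
above pot t=15.8 gap 15.6 F [ 0.4 -0.6 -0.1] tcp [563.2 -41.4  81. ] j7 -1.40
```

View pics/v2.png

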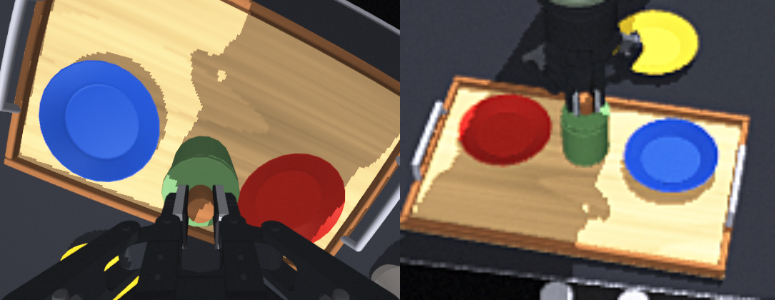

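The lid is held level, directly above the pot in both views, so I'll lower it.

```bash
python3 - <<'E'
from act import *
xy=(562.6,-41.5)
print(movel([*xy,70],max_speed=15,guard=4)); say("want 72")
snap("wrist","wr3")
E
```

```text
True
want 72 t=16.3 gap 15.8 F [-2.5 -0.2  9.9] tcp [562.6 -41.5  72.3] j7 -1.40
```

The lid seated at its nominal height (72.3 against 72). I'll release it, check it, and do the jug.

```bash
python3 - <<'E'
from act import *
open_gripper(); movel([562.6,-41.5,190]); say("lid released")
pick(C["jug"],.46,13.3)
snap("top","top3")
P=cloud(dict(np.load("pics/top3.npz")))
d=np.hypot(P[...,0]-563,P[...,1]+41);q=P[(d<20)&(P[...,2]>40)&(P[...,2]<120)]
if len(q): print("lid/knob top z",q[:,2].max(),circ(q[q[:,2]>q[:,2].max()-8]))
place(MID+.8*np.array([1,.5])*0+78*ex+[.8,.3],TY+.8,13.3,6)
movep([475,315,UP],down(.75+np.pi)); say("over blue")
snap("top","top4");snap("wrist","wr4");snap("scene","sc4")
b=cv2.imread("pics/sc4.png")[160:280,180:330]; t=cv2.imread("pics/top4.png")[130:290,120:440]
cv2.imwrite("pics/v4.png",np.vstack([np.hstack([cv2.resize(cv2.imread("pics/wr4.png"),(400,300)),cv2.resize(b,(375,300))]),cv2.resize(t,(775,290))]))
E
```

```text
lid released t=18.0 gap 85.6 F [-0.4  0.2  0.1] tcp [562.2 -41.5 189.2] j7 -1.36
gripped t=20.7 gap 59.4 F [-4.   1.4 12. ] tcp [ 609.8 -317.5   14.6] j7 -0.85
lifted t=21.7 gap 59.3 F [-0.3  0.9 -1.7] tcp [ 608.8 -317.   182. ] j7 -0.82
lid/knob top z 93.07712739835506 [564.6827413  -39.13601828   6.26386149]
down hit=True want z 19.3 t=24.4 gap 59.3 F [-1.5 -0.3  9.6] tcp [640.7 -45.6  20.6] j7 -1.05
released t=26.1 gap 85.5 F [ 0.2 -0.1  0.2] tcp [640.  -45.6 199.1] j7 -0.99
over blue t=27.8 gap 85.5 F [ 0.5 -0.1 -0.8] tcp [475.3 314.4 169.7] j7 0.90
```

View pics/v4.png

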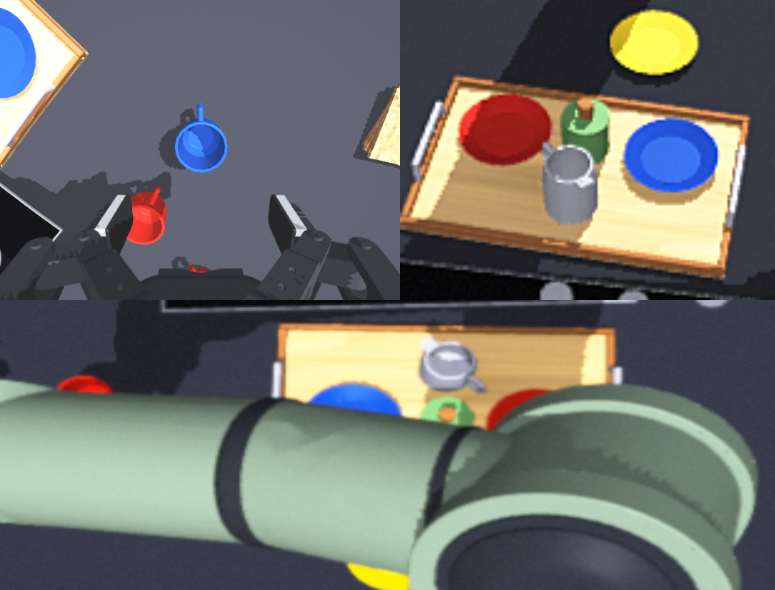

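The lid sits square on the pot, the jug stands directly behind it, and the wrist view shows the blue cup's handle square to the finger axis (cup at (201,150)). Cups next.

```bash
python3 - <<'E'
from act import *
pick(C["bc"],.75+np.pi,18.3)
place((567.8,57),.75+np.pi,18.3,11)
pick(C["rc"],.30+np.pi,18.3)
place((556.1,-139.6),.75+np.pi,18.3,11)
movep([400,-350,250],down(0)); wait(.3); say("clear")
snap("top","top5");snap("scene","sc5")
b=cv2.imread("pics/sc5.png")[160:280,170:340]; t=cv2.imread("pics/top5.png")[135:240,220:390]
cv2.imwrite("pics/v5.png",np.hstack([cv2.resize(t,(400,247*400//400)),cv2.resize(b,(400,247))]))
P=cloud(dict(np.load("pics/top5.npz")));S=cloud(dict(np.load("pics/sc5.npz")))
for k,xy,lo,hi,r in(("bc",(567.8,57),60,80,38),("rc",(556.1,-139.6),60,80,38),("jug",(640.7,-45.6),70,85,36),("knob",(563,-41),80,100,15),("bs",C["bs"],14,26,60),("rs",C["rs"],14,26,60)):
  for W in(P,S):
    d=np.hypot(W[...,0]-xy[0],W[...,1]-xy[1]);q=W[(d<r)&(W[...,2]>lo)&(W[...,2]<hi)]
    print(k,len(q),circ(q).round(1) if len(q)>5 else"", q[:,2].max().round(0) if len(q) else "")
E
```

```text
gripped t=29.8 gap 58.6 F [-1.7 -3.8 16. ] tcp [476.  315.7  19.6] j7 0.76
lifted t=30.8 gap 58.2 F [ 0.   0.  -2.1] tcp [475.1 315.  187.1] j7 0.91
down hit=True want z 29.3 t=33.4 gap 58.4 F [-0.1 -1.7  9.1] tcp [568.1  57.   30.7] j7 1.24
released t=35.1 gap 85.4 F [-1.2 -0.6 -0.6] tcp [567.5  56.8 199.1] j7 1.39
gripped t=37.7 gap 58.4 F [-0.6 -3.  11.6] tcp [603.8 329.6  19.6] j7 0.62
lifted t=38.7 gap 58.2 F [ 0.6 -0.3 -1.4] tcp [603.  328.8 187. ] j7 0.72
down hit=True want z 29.3 t=42.0 gap 58.5 F [-2.5 -0.7 11. ] tcp [ 556.4 -139.7   30.6] j7 1.60
released t=43.7 gap 85.3 F [ 0.   0.9 -0. ] tcp [ 555.7 -139.6  199.2] j7 1.76
clear t=46.3 gap 85.4 F [-0.  -0.4 -0.7] tcp [ 400.  -350.   249.9] j7 -0.57
bc 121 [569.1  58.5  27.8] 72.0
bc 134 [568.   55.7  27.8] 73.0
rc 119 [ 557.3 -137.5   27.8] 72.0
rc 129 [ 556.  -140.7   27.8] 73.0
jug 120 [641.3 -43.9  25.6] 84.0
jug 116 [639.3 -47.2  25.2] 83.0
knob 46 [564.5 -39.    6.4] 93.0
knob 40 [563.6 -42.    6.7] 95.0
bs 819 [566.9  57.4  45.2] 26.0
bs 404 [565.1  55.   45. ] 26.0
rs 779 [ 553.7 -137.5   46.3] 26.0
rs 373 [ 551.8 -140.9   45.6] 26.0
```

View pics/v5.png

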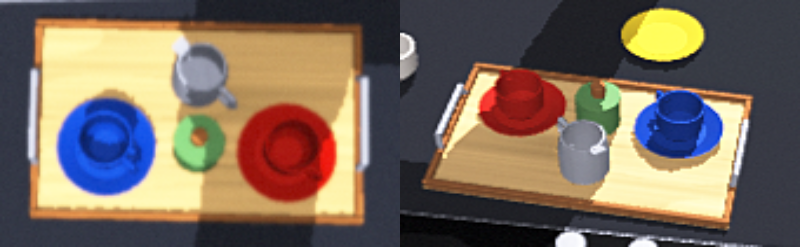

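The picture shows both cups centred and upright on their saucers (105,140 and 290,148), the lidded pot between them (198,140) and the jug behind it (200,75). I'm handing the job in.

```bash
python3 -c "
from workcell import *
print(finish_job())"
```

```text
the job is handed in; nothing more can be done
None
```

The coffee tray is laid as asked and handed in at about 46 s of the 122 s allowed; the last pictures show every piece upright and in place, though the verdict itself was not reported back.

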